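# Seat a stone core in the marking cradle and hold it down

## Robot

A 6-joint arm with a two-finger parallel gripper is mounted at the origin on the work surface. World frame = base frame: x ahead of the robot, y to its left, z up, the work surface at z = 0. Lengths are in m, angles in rad, forces in N, time in s.
With the tool pointing down it reaches from about 0.35 to 0.775 m from the base axis. Payload 5.5 kg.
Tool frame: the origin (TCP) lies midway between the tips of the shut fingers; the grasp point (between the pads) lies 19 mm behind it; z points along the fingers, y is the line along which they close (so a half turn about z gives the same grasp; the last joint's range is limited). The gripper opens to 85 mm and grips with 20 to 120 N. Pads are 22 mm wide; open, the fingers measure 114 mm over their backs; the gripper's body (76 mm by 85 mm) begins 54 mm behind the grasp point. The pads swing forward as they close: fully open they stand 13 mm farther back than shut.
Start: joints at [-1.248, 0.313, 0.046, 1.304, 0, 1.431], TCP at [0.257, -0.515, 0.231] pointing down, gripper open.
Joint ranges: [-2.76, 2.76], [-0.86, 1.69], [-1.03, 1.26], [-2.2, 2.34], [-1.47, 1.5], [-3.14, 3.14]. Speed limits (rad/s): [2.57, 2.57, 3.14, 3.14, 3.14, 3.14].

## Interface

Orientations are given as a unit quaternion [w, x, y, z].
In Python, from workcell import env gives the robot as it stands. The module is installed in compiled form; this text tells all that it offers.
- The arm moves only by the tool servo_tool, never from a script. Its argument "increments" is a list of rows, each an object of numbers: "grip": the closure, from 0 (fully open) to 1 (shut); "x", "y", "z": the shift along the tool's x, y, z in mm; "roll": the turn about the tool's z in degrees. In form: [{"grip": .., "x": .., "y": .., "z": .., "roll": ..}, ...]. A call has 1 to 5 rows; each row shifts and turns the commanded pose from where the row before left it, along the tool's axes as they then stand; what a row does not reach is not made up. A row lasts 1/12 s, in which the tool goes at most 41.7 mm and 7.16 degrees, less where a joint would pass 70% of its speed; a pose out of reach is approached as far as the arm can. A call is refused whole if a number of a shift passes 41.7 or a number of a turn 7.16, either way. A call with a gripper value outside its range is refused whole. The fingers move at their own pace and stop on an object; "grip_force" is the grip in N (left out, the last holds). Time passes only in rows, so rows that do not move let the fingers close. It gives the time, the measured TCP pose, the force, the opening and the grip force at its end, in the units of the state.
- env.get_state(): the state, without advancing time (a new reading comes with each control period).
- env.read_camera(name): name is "scene" or "top"; returns the picture (480x640x3 uint8, red, green, blue); there is no depth.
- env.get_calibration(name): a dict with "vertical_fov" (degrees; the focal length in pixels is half the picture's height over the tangent of half this angle, whatever the lens; pixels are square), "cx", "cy" (the principal point, pixels), "k1" (the pictures are not rectified: a ray, as slopes to the right and down, at radius r is drawn at 1 + k1 r^2 times it, then the intrinsics apply), "rvec" (rotation vector, rad) and "tvec" (3), from world to camera coordinates, as OpenCV has them. Camera axes: x right, y down, z forward; pixel columns grow to the right and rows downward; lengths in m; the calibration is good to about 2 mm. A picture is of the moment at which its call begins. get_calibration takes no time and is no camera call.
- env.hand_in(): hands the job in; it is judged then, once.
The state is a dict: "clock": time; "joint_pos": joint angles; "qvel": joint speeds; "tau": joint torques, N m; "tcp_pos": TCP position; "orientation": TCP orientation; "wrist_force": force on the tool from outside, world axes, zero at the start; "ft_torque": the same for the moment, N m; "finger_gap": finger opening in m; "grip_force": force on a finger pad.
Only numpy, scipy, OpenCV 4.12 (cv2) and the standard library are available. Lean on these libraries where they do the work, as an engineer would, in place of code of your own. Each camera call takes 0.05 s, during which the arm holds its last target. There are 200 camera calls.

## Task

First stand the brass end stop, flange down, in the round pocket of the metal V-cradle and let go of it. Then take the pale stone core with the red-painted end and lay it fully down in the V, red end towards the stop and less than 1 cm from its post, and press it down with about 15 newtons so that it bears on both sides of the V; finish while still holding it pressed there, ready to be marked. Leave the dark core and the other loose things on the bench where they are.

Things in the scene. Friction and masses are not known exactly. Their poses are not given: they have to be found in the camera images.
- cradle: Fixed aluminium marking cradle: base 190 x 84 x 12 mm thick (own x -80 to +110 mm, y -42 to +42). Origin on its underside, on the bench, midway between the two V supports; z up; x along the V towards the pocket. V supports: 90 degree V, 14 mm thick, centred at x = -45 and +45 mm, tops 45 mm above the bench, 60 mm wide overall; between them 76 mm is free for fingers above the base.
- seat (a point): Where the middle of the seated core's axis belongs: on the cradle, 48 mm straight above its origin (axis along the cradle's x). A core centred here has its red end 3 mm from the stop's post. Axes as the cradle.
- flank_left: The two dark steel V faces on the cradle's +y side (fixed to it), sloping at 45 degrees (the core sinks in by less than 1 mm when pressed); same origin and axes as the cradle. Rigid.
- flank_right: The two dark steel V faces on the cradle's -y side (fixed to it), sloping at 45 degrees (the core sinks in by less than 1 mm when pressed); same origin and axes as the cradle. Rigid.
- pocket (a point): Centre of the floor of the round pocket in the cradle's base (dark floor): 41 mm across, 5 mm deep, 80 mm from the cradle's origin along its x, floor 7 mm above the bench. Axes as the cradle.
- stop: Loose brass end stop, 0.25 kg: flange 38 mm across and 6 mm thick at the bottom, round post 24 mm across above it, 62 mm tall in all. Starts standing on its flange on the bench. Origin at the centre of the flange's underside, z up along the post.
- core: Loose pale cream cylindrical stone core, 34 mm diameter, 130 mm long, 0.2 to 0.4 kg, one end painted red (18 mm wide band). Origin at its middle, on its axis; x along the axis towards the red end. Starts lying in a wooden rest, axis 39 mm above the bench.
- rest_red: Fixed wooden rest holding the pale core: board 150 x 70 x 8 mm thick, origin under its centre, x along the core. Two crossbars, 14 mm thick, at x = -45 and +45 mm carry the core, with low chocks (27 mm above the bench) beside it; between them (76 mm) it is free down to the board.
- red_end (a point): Centre of the core's red-painted end face, 65 mm from the core's origin along its x.
- core_dark: Loose dark grey stone core of the same size with a blue-painted end, in the other rest; origin at its middle. To be left alone.
- glue: Bystander: closed bottle 56 mm across, 140 mm tall, orange cap; origin under its centre.
- mug: Bystander: blue mug 80 mm across, 92 mm tall; origin under its centre.
- brush: Bystander: brush lying on the bench; origin at its underside.
- loupe: Bystander: black loupe, 38 mm across, 32 mm tall; origin under its centre.
- pebble: Bystander: pale flat pebble, 72 mm across, 34 mm tall; origin under its centre.
There are look-alikes about, which are no part of the job. Of the things that look like the stop, take the one that is nearest to the robot's base at the start.

How it is judged:
By the outcome, as a careful person would: the job done as asked, in the order asked, and still so for the second after the job is handed in, while the arm keeps its last pose, push and grip.
It also fails if it takes over 61 s, if anything falls off the work surface, if the arm or the gripper's body presses on something with over 40 N, if the wrist force passes 120 N, or if a joint passes its speed limit or range.

## Working session

There is one attempt and no reset: what is moved stays moved. The work goes in short steps, Python scripts to look and compute and a tool call to move; the robot and the scene stay as the last step left them, time stands still between calls to the robot, and variables do not carry over. Pictures are saved under pics/ and viewed, at most 10 in all, crops included, and the job is handed in when it is done.

Besides the shell and the picture viewer there is one more tool, called by a JSON object that holds its "fn" and its "kwargs", one argument or row to a line. servo_tool: Moves the arm, as the interface text tells. Its arguments: {"type":"object","properties":{"increments":{"type":"array"},"grip_force":{"type":"number"}},"required":["increments"]}

```bash
mkdir -p pics; cat > h.py <<'E'
import numpy as np, cv2
from workcell import env
def cal(n):
    c=env.get_calibration(n); f=240/np.tan(np.radians(c["vertical_fov"])/2)
    R=cv2.Rodrigues(np.array(c["rvec"],float))[0]; return f,c["cx"],c["cy"],c["k1"],R,np.array(c["tvec"],float).ravel()
def w(n,u,v,z):
    f,cx,cy,k,R,t=cal(n); d=np.array([(u-cx)/f,(v-cy)/f]); s=d.copy()
    for _ in range(30): s=d/(1+k*(s@s))
    r=R.T@np.array([s[0],s[1],1]); o=-R.T@t
    return o+r*(z-o[2])/r[2]
def p(n,P):
    f,cx,cy,k,R,t=cal(n); c=R@np.array(P,float)+t; s=c[:2]/c[2]; s=s*(1+k*(s@s)); return np.array([cx,cy])+f*s
def snap(n,name):
    im=env.read_camera(n); cv2.imwrite(f"pics/{name}.png",im[:,:,::-1]); return im
E
python3 - <<'E'
from h import *
for n in("scene","top"):
    snap(n,n+"0"); f,cx,cy,k,R,t=cal(n); print(n,f,k,-R.T@t,R[2])
print(env.get_state())
E
```

```text
scene 557.1612635123404 -0.018689036528020682 [ 1.36152034 -0.59569338  0.74823738] [-0.67012659  0.48378063 -0.56292687]
top 532.1736244507016 0.05077297615506557 [ 0.46262175 -0.00810086  1.30381393] [ 0.05073074 -0.01136312 -0.99864772]
{'clock': 0.1, 'joint_pos': array([-1.24761956e+00,  3.13929407e-01,  4.50908691e-02,  1.30360568e+00,
        2.28317556e-05,  1.43121503e+00]), 'qvel': array([-0.00053838, -0.00181721,  0.00213351,  0.00034476,  0.00146554,
        0.00153502]), 'tau': array([ 1.45547754e-03, -4.81728101e+01,  2.99242973e+01,  1.27594001e-02,
       -2.07231778e-04, -7.60178693e-06]), 'tcp_pos': array([ 0.25655073, -0.51408257,  0.23049501]), 'orientation': array([-8.21523891e-04,  9.73350752e-01,  2.29319941e-01, -6.41624394e-05]), 'wrist_force': array([-0.3110196 , -0.11977417,  0.85335455]), 'ft_torque': array([-0.01603764,  0.01125773, -0.00479137]), 'grip_force': 0.0, 'finger_gap': 0.0854876376712149}
```

View pics/top0.png

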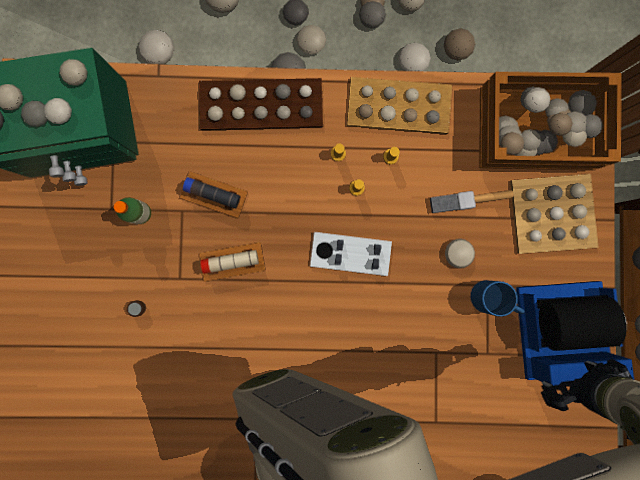

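View pics/scene0.png

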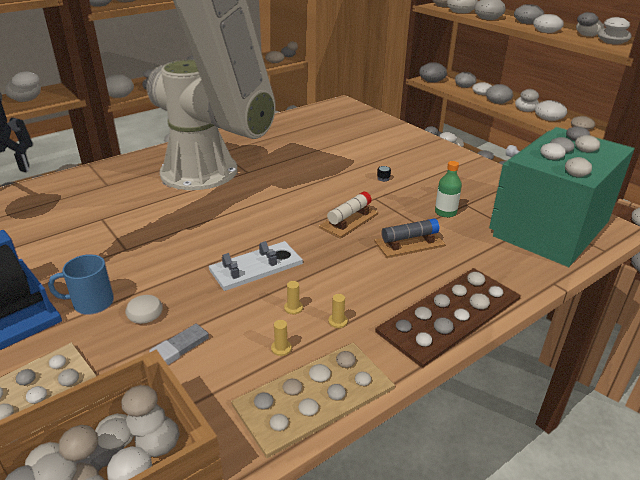

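The top view has image up as +x and left as +y. The cradle is at about (350,254) with its pocket at the left, (324,250). The pale core is at (230,262) with its red end at the left. The brass stops are at (358,187), (338,152) and (392,155). The scene view agrees. I'll zoom in to measure.

```bash
python3 - <<'E'
from h import *
im=cv2.imread("pics/top0.png")
c=cv2.resize(im[140:284,194:402],None,fx=3.8,fy=3.8,interpolation=cv2.INTER_CUBIC)
for i in range(200,402,20): cv2.putText(c,str(i),(int((i-194)*3.8),10),0,.35,(0,255,0)); c[::4,int((i-194+.5)*3.8)]=(0,255,0)
for i in range(140,284,20): cv2.putText(c,str(i),(0,int((i-140)*3.8)+10),0,.35,(0,255,0)); c[int((i-140+.5)*3.8),::4]=(0,255,0)
cv2.imwrite("pics/crop.png",c)
for q in((358,187),(338,152),(392,155)): print(w("top",*q,.03))
print("tcp px",p("top",[.257,-.515,.231]))
E
```

```text
[ 0.65252733 -0.1204109   0.03      ]
[ 0.73633276 -0.07053314  0.03      ]
[ 0.73199226 -0.20106913  0.03      ]
tcp px [563.63139035 374.90268246]
```

View pics/crop.png

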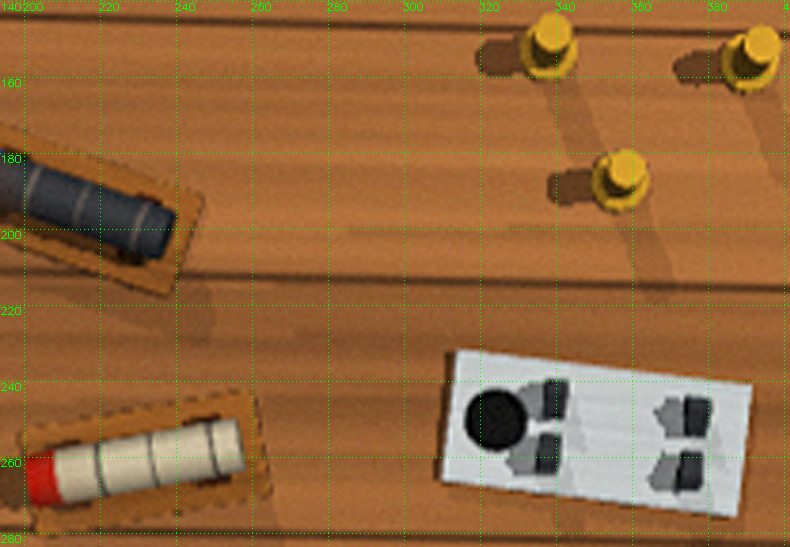

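Crop: the cradle corners (crop pixels) are at (457,349), (752,384), (738,517) and (441,481), with the pocket at (496,419). The target stop's top is at (628,166) and its flange at (621,182). The pale core runs from the red end at (27,484) to (240,444).

```bash
python3 - <<'E'
from h import *
W=lambda X,Y,z:w("top",194+X/3.8-.5,140+Y/3.8-.5,z)
c=[W(*q,.012) for q in((457,349),(752,384),(738,517),(441,481))]
print("len",[np.linalg.norm(c[i]-c[(i+1)%4]) for i in range(4)])
ax=(c[0]+c[3]-c[1]-c[2])/2; ax/=np.linalg.norm(ax); ctr=sum(c)/4
print("cradle ang",np.degrees(np.arctan2(ax[1],ax[0])),"origin",ctr-.015*ax,"pocket pred",ctr+.065*ax,"meas",W(496,419,.009))
print("stop top",W(628,166,.062),"flange",W(621,182,.005))
a=W(27,484,.045);b=W(239,444,.045);d=a-b
print("core",a,b,np.linalg.norm(d),np.degrees(np.arctan2(d[1],d[0])),(a+b)/2)
# refined: stop and core by colour
im=cv2.imread("pics/top0.png"); hsv=cv2.cvtColor(im,cv2.COLOR_BGR2HSV)
m=np.zeros(im.shape[:2],np.uint8); B=im.astype(int)
roi=np.s_[245:280,196:262]
cream=(B[...,0]>120)&(B[...,2]>150); red=(B[...,2]>140)&(B[...,1]<50)
m[roi]=((cream|red)[roi])*255
m=cv2.morphologyEx(m,cv2.MORPH_CLOSE,np.ones((5,5)))
r=cv2.minAreaRect(max(cv2.findContours(m,0,2)[0],key=cv2.contourArea)); print(r)
print("core ctr",w("top",*r[0],.045))
R=cv2.Rodrigues(np.array([1.,0,0]))
q=env.get_state()["orientation"]; 
from scipy.spatial.transform import Rotation as Ro
print(Ro.from_quat([q[1],q[2],q[3],q[0]]).as_matrix().round(3))
E
```

```text
len [np.float64(0.1901248696397893), np.float64(0.08544650793161745), np.float64(0.19079159556388203), np.float64(0.08496844018289205)]
cradle ang 84.41992094735377 origin [ 0.49131061 -0.12182422  0.012     ] pocket pred [ 0.49908956 -0.04220332  0.012     ] meas [ 0.50014017 -0.04227171  0.009     ]
stop top [ 0.65680603 -0.1192177   0.062     ] flange [ 0.6552202  -0.11998233  0.005     ]
core [0.4526401  0.24791756 0.045     ] [0.48010844 0.11795149 0.045     ] 0.13283707049743115 101.93384502320454 [0.46637427 0.18293452 0.045     ]
((228.2664031982422, 260.68597412109375), (10.89582633972168, 56.251338958740234), 79.91940307617188)
core ctr [0.4684878 0.1837107 0.045    ]
[[ 0.895  0.446 -0.001]
 [ 0.446 -0.895  0.002]
 [ 0.    -0.002 -1.   ]]
```

{"fn": "servo_tool", "kwargs": {
  "increments": [
    {"grip": 0, "x": 35.5, "y": -11.8, "z": 0, "roll": 0},
    {"grip": 0, "x": 35.5, "y": -11.8, "z": 0, "roll": 0},
    {"grip": 0, "x": 35.5, "y": -11.8, "z": 0, "roll": 0},
    {"grip": 0, "x": 35.5, "y": -11.8, "z": 0, "roll": 0},
    {"grip": 0, "x": 35.5, "y": -11.8, "z": 0, "roll": 0}
  ],
  "grip_force": 50
}}

```text
clock: 0.52
tcp_pos: [0.3899, -0.381, 0.2309]
orientation: [-0.0, 0.973, 0.229, -0.0]
wrist_force: [0.4, 0.3, 0.3]
finger_gap: 0.0854
grip_force: 0.0
```

{"fn": "servo_tool", "kwargs": {
  "increments": [
    {"grip": 0, "x": 35.5, "y": -11.8, "z": 0, "roll": 0},
    {"grip": 0, "x": 35.5, "y": -11.8, "z": 0, "roll": 0},
    {"grip": 0, "x": 35.5, "y": -11.8, "z": 0, "roll": 0},
    {"grip": 0, "x": 35.5, "y": -11.8, "z": 0, "roll": 0},
    {"grip": 0, "x": 35.5, "y": -11.8, "z": 0, "roll": 0}
  ]
}}

```text
clock: 0.93
tcp_pos: [0.5225, -0.2488, 0.2309]
orientation: [-0.0, 0.973, 0.229, -0.0]
wrist_force: [1.0, -0.9, 0.7]
finger_gap: 0.0854
grip_force: 0.0
```

{"fn": "servo_tool", "kwargs": {
  "increments": [
    {"grip": 0, "x": 35.5, "y": -11.8, "z": 0, "roll": 0},
    {"grip": 0, "x": 35.5, "y": -11.8, "z": 0, "roll": 0},
    {"grip": 0, "x": 35.5, "y": -11.8, "z": 0, "roll": 0},
    {"grip": 0, "x": 35.5, "y": -11.8, "z": 0, "roll": 0},
    {"grip": 0, "x": 35.5, "y": -11.8, "z": 0, "roll": 0}
  ]
}}

```text
clock: 1.35
tcp_pos: [0.655, -0.1168, 0.2307]
orientation: [-0.0, 0.973, 0.229, -0.0]
wrist_force: [0.9, -1.3, 0.7]
finger_gap: 0.0855
grip_force: 0.0
```

{"fn": "servo_tool", "kwargs": {
  "increments": [
    {"grip": 0, "x": 0, "y": 0, "z": 0, "roll": -7},
    {"grip": 0, "x": 0, "y": 0, "z": 0, "roll": -7},
    {"grip": 0, "x": 0, "y": 0, "z": 0, "roll": -7},
    {"grip": 0, "x": 0, "y": 0, "z": 0, "roll": -7},
    {"grip": 0, "x": 0, "y": 0, "z": 0, "roll": -7}
  ]
}}

```text
clock: 1.77
tcp_pos: [0.654, -0.1181, 0.2304]
orientation: [-0.001, 0.858, 0.514, -0.001]
wrist_force: [-0.3, 0.4, -0.7]
finger_gap: 0.0856
grip_force: 0.0
```

{"fn": "servo_tool", "kwargs": {
  "increments": [
    {"grip": 0, "x": 0, "y": 0, "z": 0, "roll": -7},
    {"grip": 0, "x": 0, "y": 0, "z": 0, "roll": -7},
    {"grip": 0, "x": 0, "y": 0, "z": 0, "roll": -7},
    {"grip": 0, "x": 0, "y": 0, "z": 0, "roll": -2},
    {"grip": 0, "x": 0, "y": 0, "z": 0, "roll": 0}
  ]
}}

```text
clock: 2.18
tcp_pos: [0.6539, -0.1184, 0.2306]
orientation: [-0.001, 0.74, 0.673, -0.0]
wrist_force: [-0.4, 0.3, -0.1]
finger_gap: 0.0855
grip_force: 0.0
```

```bash
cat >> h.py <<'E'
from scipy.spatial.transform import Rotation as Ro
def go(target,heading):
    s=env.get_state(); q=s["orientation"]; M=Ro.from_quat([q[1],q[2],q[3],q[0]]).as_matrix()
    h=np.degrees(np.arctan2(M[1,0],M[0,0])); d=1000*(np.array(target)-s["tcp_pos"])
    print("t %.2f"%s["clock"],"tcp",s["tcp_pos"].round(4),"head %.2f"%h,"zaxis",M[:,2].round(4),"shift xyz mm",(M.T@d).round(1),"roll %.2f"%(h-heading),"F",s["wrist_force"].round(1),"gap %.4f grip %.0f"%(s["finger_gap"],s["grip_force"]))
E
python3 -c "
from h import *
go([.656,-.1195,.022],84.4)"
```

```text
t 2.18 tcp [ 0.6539 -0.1184  0.2306] head 84.56 zaxis [-1.2e-03  3.0e-04 -1.0e+00] shift xyz mm [ -1.    2.5 208.6] roll 0.16 F [-0.4  0.3 -0.1] gap 0.0855 grip 0
```

{"fn": "servo_tool", "kwargs": {
  "increments": [
    {"grip": 0, "x": -1, "y": 2, "z": 40, "roll": 0},
    {"grip": 0, "x": 0, "y": 0, "z": 40, "roll": 0},
    {"grip": 0, "x": 0, "y": 0, "z": 40, "roll": 0},
    {"grip": 0, "x": 0, "y": 0, "z": 40, "roll": 0},
    {"grip": 0, "x": 0, "y": 0, "z": 20, "roll": 0}
  ]
}}

```text
clock: 2.6
tcp_pos: [0.6526, -0.1186, 0.0454]
orientation: [-0.003, 0.741, 0.672, -0.002]
wrist_force: [-0.6, 0.5, -0.8]
finger_gap: 0.0853
grip_force: 0.0
```

{"fn": "servo_tool", "kwargs": {
  "increments": [
    {"grip": 0, "x": 0, "y": 0, "z": 15, "roll": 0},
    {"grip": 0, "x": 0, "y": 0, "z": 12, "roll": 0},
    {"grip": 0.3, "x": 0, "y": 0, "z": 0, "roll": 0},
    {"grip": 0.5, "x": 0, "y": 0, "z": 0, "roll": 0},
    {"grip": 1, "x": 0, "y": 0, "z": 0, "roll": 0}
  ]
}}

```text
clock: 3.02
tcp_pos: [0.6571, -0.12, 0.0256]
orientation: [0.001, 0.74, 0.672, 0.001]
wrist_force: [0.5, 0.4, -0.5]
finger_gap: 0.0516
grip_force: 0.0
```

{"fn": "servo_tool", "kwargs": {
  "increments": [
    {"grip": 1, "x": 0, "y": 0, "z": 0, "roll": 0},
    {"grip": 1, "x": 0, "y": 0, "z": 0, "roll": 0},
    {"grip": 1, "x": 0, "y": 0, "z": 0, "roll": 0},
    {"grip": 1, "x": 0, "y": 0, "z": 0, "roll": 0},
    {"grip": 1, "x": 0, "y": 0, "z": 0, "roll": 0}
  ]
}}

```text
clock: 3.43
tcp_pos: [0.657, -0.12, 0.0261]
orientation: [0.001, 0.74, 0.672, 0.001]
wrist_force: [-1.6, -0.2, 6.3]
finger_gap: 0.0231
grip_force: 49.3
```

{"fn": "servo_tool", "kwargs": {
  "increments": [
    {"grip": 1, "x": 0, "y": 0, "z": -35, "roll": 0},
    {"grip": 1, "x": 0, "y": 0, "z": -39, "roll": 0},
    {"grip": 1, "x": 12, "y": -32, "z": 0, "roll": 0},
    {"grip": 1, "x": 12, "y": -32, "z": 0, "roll": 0},
    {"grip": 1, "x": 12, "y": -32, "z": 0, "roll": 0}
  ]
}}

```text
clock: 3.85
tcp_pos: [0.5637, -0.0745, 0.0991]
orientation: [0.001, 0.74, 0.672, 0.001]
wrist_force: [-0.2, 0.2, -3.1]
finger_gap: 0.0229
grip_force: 49.8
```

{"fn": "servo_tool", "kwargs": {
  "increments": [
    {"grip": 1, "x": 12, "y": -32, "z": 0, "roll": 0},
    {"grip": 1, "x": 12, "y": -32, "z": 0, "roll": 0},
    {"grip": 1, "x": 2, "y": -4, "z": 0, "roll": 0},
    {"grip": 1, "x": 0, "y": 0, "z": 0, "roll": 0},
    {"grip": 1, "x": 0, "y": 0, "z": 0, "roll": 0}
  ]
}}

```text
clock: 4.27
tcp_pos: [0.4995, -0.0424, 0.0988]
orientation: [0.001, 0.74, 0.673, 0.0]
wrist_force: [-0.2, 0.9, -1.5]
finger_gap: 0.0228
grip_force: 50.0
```

```bash
python3 - <<'E'
from h import *
go([.4995,-.042,.033],84.4)
t=snap("top","top1"); s=snap("scene","scene1")
print(p("top",[.4995,-.042,.075]),p("scene",[.4995,-.042,.075]),p("scene",[.4995,-.042,.012]))
f=lambda im,u,v:cv2.resize(im[v-40:v+40,u-50:u+50],None,fx=7.5,fy=7.5,interpolation=cv2.INTER_CUBIC)
u,v=p("scene",[.4995,-.042,.06]).astype(int); print(u,v)
cv2.imwrite("pics/c1.png",f(s,u,v)[:,:,::-1])
E
```

```text
t 4.27 tcp [ 0.4995 -0.0424  0.0988] head 84.54 zaxis [ 1.9e-03 -7.0e-04 -1.0e+00] shift xyz mm [ 0.4 -0.2 65.8] roll 0.14 F [-0.2  0.9 -1.5] gap 0.0228 grip 50
[324.6738008  249.22652789] [281.30471967 229.68487219] [282.09566513 252.95561984]
281 235
```

View pics/c1.png

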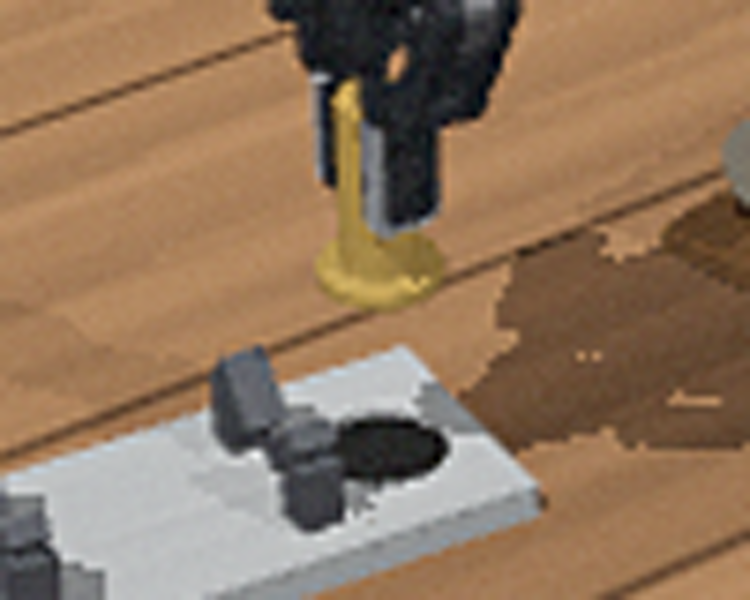

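The scene crop shows the stop hanging upright above the pocket. Its flange spans crop x 317–445 and the pocket's right and bottom edges are at 450 and 482. I'll compare these with the projections.

```bash
python3 - <<'E'
from h import *
from scipy.optimize import least_squares
th=np.linspace(0,2*np.pi,90)
def ring(x,y,z,r): return np.array([p("scene",[x+r*np.cos(a),y+r*np.sin(a),z]) for a in th])
im=cv2.imread("pics/scene1.png").astype(int)
B,G,R=im[...,0],im[...,1],im[...,2]
sub=np.s_[218:242,266:296]
ye=((B<0.55*R)&(G>0.68*R)&(R>100))
ys,xs=np.nonzero(ye[sub]); xs=xs+266; ys=ys+218
print("flange px extents u",xs.min(),xs.max(),"vmax",ys.max())
for v in range(226,237): 
    q=xs[ys==v]; print(v,(q.min(),q.max()) if len(q) else None,end=" ")
r=np.vstack([ring(.4995,-.042,.0733,.019),ring(.4995,-.042,.0793,.019)]); print("\npred u",r[:,0].min(),r[:,0].max(),"v",r[:,1].max())
dk=(im.max(2)<60); 
for v in range(248,262):
    q=np.nonzero(dk[v,274:294])[0]+274; print(v,(q.min(),q.max()) if len(q) else None,end=" ")
r=ring(.4995,-.042,.012,.0205); print("\npocket rim pred u",r[:,0].min(),r[:,0].max(),"v",r[:,1].min(),r[:,1].max())
# jacobian px per mm
a=p("scene",[.4995,-.042,.07]);print("du/dx,dy per mm",(p("scene",[.5095,-.042,.07])-a)/10,(p("scene",[.4995,-.032,.07])-a)/10)
# top-view pocket from the start image
t=cv2.imread("pics/top0.png"); m=((t.max(2)<45)*255).astype(np.uint8)[238:262,312:333]
M=cv2.moments(m,True); u,v=312+M["m10"]/M["m00"],238+M["m01"]/M["m00"]; print("pocket top",u,v,M["m00"],w("top",u,v,.009))
E
```

```text
flange px extents u 266 295 vmax 241
226 (np.int64(266), np.int64(295)) 227 (np.int64(266), np.int64(295)) 228 (np.int64(267), np.int64(295)) 229 (np.int64(267), np.int64(295)) 230 (np.int64(266), np.int64(294)) 231 (np.int64(266), np.int64(295)) 232 (np.int64(266), np.int64(295)) 233 (np.int64(266), np.int64(295)) 234 (np.int64(267), np.int64(295)) 235 (np.int64(266), np.int64(295)) 236 (np.int64(266), np.int64(295)) 
pred u 272.58189936875686 289.9647664407079 v 235.15082017841382
248 None 249 None 250 None 251 (np.int64(278), np.int64(286)) 252 (np.int64(276), np.int64(288)) 253 (np.int64(276), np.int64(289)) 254 (np.int64(275), np.int64(290)) 255 (np.int64(275), np.int64(289)) 256 (np.int64(277), np.int64(289)) 257 (np.int64(277), np.int64(288)) 258 (np.int64(276), np.int64(285)) 259 None 260 None 261 (np.int64(276), np.int64(276)) 
pocket rim pred u 273.0258717667905 291.159781680214 v 247.73059031816967 258.3254169148182
du/dx,dy per mm [0.25396792 0.20365138] [ 0.37601236 -0.14753105]
pocket top 324.0974358974359 250.0205128205128 195.0 [ 0.49951764 -0.04245779  0.009     ]
```

{"fn": "servo_tool", "kwargs": {
  "increments": [
    {"grip": 1, "x": 0, "y": 0, "z": 25, "roll": 0},
    {"grip": 1, "x": 0, "y": 0, "z": 20, "roll": 0},
    {"grip": 1, "x": 0, "y": 0, "z": 8, "roll": 0},
    {"grip": 1, "x": 0, "y": 0, "z": 4, "roll": 0},
    {"grip": 1, "x": 0, "y": 0, "z": 3, "roll": 0}
  ]
}}

```text
clock: 4.78
tcp_pos: [0.4993, -0.0426, 0.0379]
orientation: [-0.0, 0.74, 0.672, -0.0]
wrist_force: [0.1, -0.7, -2.8]
finger_gap: 0.0224
grip_force: 50.0
```

{"fn": "servo_tool", "kwargs": {
  "increments": [
    {"grip": 1, "x": 0, "y": 0, "z": 2, "roll": 0},
    {"grip": 1, "x": 0, "y": 0, "z": 1, "roll": 0},
    {"grip": 1, "x": 0, "y": 0, "z": 1, "roll": 0},
    {"grip": 1, "x": 0, "y": 0, "z": 0, "roll": 0},
    {"grip": 1, "x": 0, "y": 0, "z": 0, "roll": 0}
  ]
}}

```text
clock: 5.2
tcp_pos: [0.4991, -0.0423, 0.0348]
orientation: [0.0, 0.74, 0.672, 0.0]
wrist_force: [-0.0, 0.5, -2.6]
finger_gap: 0.0229
grip_force: 50.0
```

{"fn": "servo_tool", "kwargs": {
  "increments": [
    {"grip": 1, "x": 0, "y": 0, "z": 1, "roll": 0},
    {"grip": 1, "x": 0, "y": 0, "z": 1, "roll": 0},
    {"grip": 1, "x": 0, "y": 0, "z": 0, "roll": 0}
  ]
}}

```text
clock: 5.45
tcp_pos: [0.4991, -0.0423, 0.033]
orientation: [0.0, 0.74, 0.672, 0.0]
wrist_force: [-1.3, 0.8, 3.1]
finger_gap: 0.0227
grip_force: 50.7
```

{"fn": "servo_tool", "kwargs": {
  "increments": [
    {"grip": 1, "x": 0, "y": 0, "z": 0.7, "roll": 0},
    {"grip": 1, "x": 0, "y": 0, "z": 0, "roll": 0},
    {"grip": 1, "x": 0, "y": 0, "z": 0, "roll": 0}
  ]
}}

```text
clock: 5.7
tcp_pos: [0.4991, -0.0423, 0.033]
orientation: [0.001, 0.74, 0.673, 0.0]
wrist_force: [-3.8, 1.1, 10.8]
finger_gap: 0.0229
grip_force: 51.5
```

{"fn": "servo_tool", "kwargs": {
  "increments": [
    {"grip": 0.6, "x": 0, "y": 0, "z": -0.5, "roll": 0},
    {"grip": 0.3, "x": 0, "y": 0, "z": 0, "roll": 0},
    {"grip": 0, "x": 0, "y": 0, "z": 0, "roll": 0},
    {"grip": 0, "x": 0, "y": 0, "z": 0, "roll": 0},
    {"grip": 0, "x": 0, "y": 0, "z": -10, "roll": 0}
  ]
}}

```text
clock: 6.12
tcp_pos: [0.4973, -0.0419, 0.0407]
orientation: [-0.001, 0.74, 0.672, -0.001]
wrist_force: [-0.5, -0.7, 0.2]
finger_gap: 0.0806
grip_force: 0.0
```

{"fn": "servo_tool", "kwargs": {
  "increments": [
    {"grip": 0, "x": 0, "y": 0, "z": -25, "roll": 0},
    {"grip": 0, "x": 0, "y": 0, "z": -40, "roll": 0},
    {"grip": 0, "x": 0, "y": 0, "z": -40, "roll": 0},
    {"grip": 0, "x": 35, "y": -9, "z": 0, "roll": 0},
    {"grip": 0, "x": 36, "y": -9, "z": 0, "roll": 0}
  ]
}}

```text
clock: 6.53
tcp_pos: [0.4905, 0.0292, 0.1509]
orientation: [0.003, 0.742, 0.671, 0.002]
wrist_force: [0.3, 0.3, -0.8]
finger_gap: 0.0856
grip_force: 0.0
```

{"fn": "servo_tool", "kwargs": {
  "increments": [
    {"grip": 0, "x": 38, "y": -9, "z": 0, "roll": 0},
    {"grip": 0, "x": 38, "y": -9, "z": 0, "roll": 0},
    {"grip": 0, "x": 38, "y": -9, "z": 0, "roll": 0},
    {"grip": 0, "x": 36, "y": -8, "z": 0, "roll": 0},
    {"grip": 0, "x": 0, "y": 0, "z": 0, "roll": -7}
  ]
}}

```text
clock: 6.95
tcp_pos: [0.4659, 0.1883, 0.1479]
orientation: [-0.001, 0.696, 0.718, 0.001]
wrist_force: [0.4, -1.4, 0.5]
finger_gap: 0.0852
grip_force: 0.0
```

{"fn": "servo_tool", "kwargs": {
  "increments": [
    {"grip": 0, "x": 0, "y": 0, "z": 0, "roll": -7},
    {"grip": 0, "x": 0, "y": 0, "z": 0, "roll": -3},
    {"grip": 0, "x": 0, "y": 0, "z": 0, "roll": 0},
    {"grip": 0, "x": 0, "y": 0, "z": 0, "roll": 0}
  ]
}}

```text
clock: 7.28
tcp_pos: [0.4671, 0.1829, 0.1475]
orientation: [0.0, 0.633, 0.774, 0.0]
wrist_force: [-0.4, 0.1, -0.3]
finger_gap: 0.0852
grip_force: 0.0
```

```bash
python3 - <<'E'
from h import *
go([.467,.183,.020],101.5)
s=snap("scene","scene2"); snap("top","top2")
c=np.hstack([cv2.resize(s[195:285,200:320],None,fx=3.3,fy=3.3,interpolation=cv2.INTER_CUBIC),cv2.resize(s[150:240,300:420],None,fx=3.3,fy=3.3,interpolation=cv2.INTER_CUBIC)])
cv2.imwrite("pics/c2.png",c[:,:,::-1])
th=np.linspace(0,2*np.pi,60)
for nm,cc in (("m1",[.467,.183]),):
  for h in (100.5,101.5,102.5):
    e=np.array([np.cos(np.radians(h)),np.sin(np.radians(h))]);n=np.array([-e[1],e[0]])
    for L in(.065,-.065):
      r=np.array([p("scene",[*(np.array(cc)+L*e+.017*np.cos(a)*n),.039+.017*np.sin(a)]) for a in th])
      print(h,L,"u",r[:,0].min().round(1),r[:,0].max().round(1),"v",r[:,1].min().round(1),r[:,1].max().round(1))
E
```

```text
t 7.28 tcp [0.4671 0.1829 0.1475] head 101.43 zaxis [ 3.e-04 -0.e+00 -1.e+00] shift xyz mm [ 1.000e-01 -2.000e-01  1.275e+02] roll -0.07 F [-0.4  0.1 -0.3] gap 0.0852 grip 0
100.5 0.065 u 361.4 371.9 v 190.6 203.1
100.5 -0.065 u 327.5 338.2 v 210.0 223.1
101.5 0.065 u 361.0 371.7 v 190.4 202.9
101.5 -0.065 u 327.8 338.6 v 210.2 223.3
102.5 0.065 u 360.6 371.4 v 190.3 202.7
102.5 -0.065 u 328.1 339.0 v 210.4 223.4
```

View pics/c2.png

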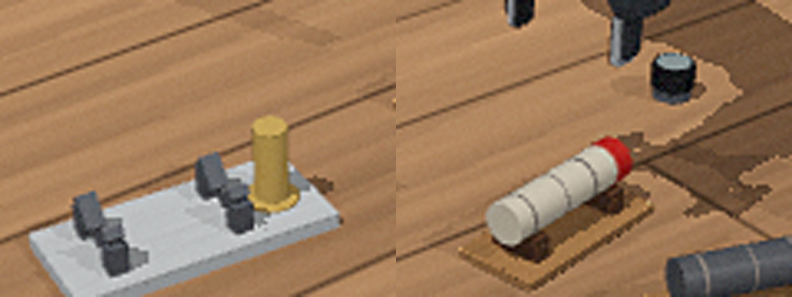

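The stop stands upright in the pocket (crop (270,165)). The core's ends are at about (486,220) and (633,160), within 1 px of the prediction. Grasping it now.

{"fn": "servo_tool", "kwargs": {
  "increments": [
    {"grip": 0, "x": -1, "y": 0.5, "z": 35, "roll": 0},
    {"grip": 0, "x": 0, "y": 0, "z": 35, "roll": 0},
    {"grip": 0, "x": 0, "y": 0, "z": 30, "roll": 0},
    {"grip": 0, "x": 0, "y": 0, "z": 17, "roll": 0},
    {"grip": 0, "x": 0, "y": 0, "z": 9, "roll": 0}
  ],
  "grip_force": 70
}}

```text
clock: 7.8
tcp_pos: [0.4658, 0.1811, 0.0185]
orientation: [-0.001, 0.633, 0.774, -0.002]
wrist_force: [-0.2, -0.9, 0.2]
finger_gap: 0.0857
grip_force: 0.0
```

{"fn": "servo_tool", "kwargs": {
  "increments": [
    {"grip": 0.3, "x": 0, "y": 0, "z": 0, "roll": 0},
    {"grip": 0.5, "x": 0, "y": 0, "z": 0, "roll": 0},
    {"grip": 1, "x": 0, "y": 0, "z": 0, "roll": 0},
    {"grip": 1, "x": 0, "y": 0, "z": 0, "roll": 0},
    {"grip": 1, "x": 0, "y": 0, "z": 0, "roll": 0}
  ]
}}

```text
clock: 8.22
tcp_pos: [0.4677, 0.1819, 0.0229]
orientation: [0.0, 0.633, 0.774, 0.0]
wrist_force: [-5.3, -1.7, 7.9]
finger_gap: 0.0317
grip_force: 68.6
```

{"fn": "servo_tool", "kwargs": {
  "increments": [
    {"grip": 1, "x": 0, "y": 0, "z": 0, "roll": 0},
    {"grip": 1, "x": 0, "y": 0, "z": 0, "roll": 0},
    {"grip": 1, "x": 0, "y": 0, "z": 0, "roll": 0}
  ]
}}

```text
clock: 8.47
tcp_pos: [0.4678, 0.1819, 0.0228]
orientation: [0.0, 0.633, 0.774, 0.0]
wrist_force: [-4.9, -1.4, 9.0]
finger_gap: 0.0323
grip_force: 68.5
```

```bash
python3 -c "
from h import *
go([.467,.183,.020],101.5)"
```

```text
t 8.47 tcp [0.4678 0.1819 0.0228] head 101.51 zaxis [ 9.e-04 -1.e-04 -1.e+00] shift xyz mm [ 1.2 -0.5  2.8] roll 0.01 F [-4.9 -1.4  9. ] gap 0.0323 grip 69
```

{"fn": "servo_tool", "kwargs": {
  "increments": [
    {"grip": 1, "x": 0, "y": 0, "z": -15, "roll": 0},
    {"grip": 1, "x": 0, "y": 0, "z": -30, "roll": 0},
    {"grip": 1, "x": 0, "y": 0, "z": -35, "roll": 0},
    {"grip": 1, "x": 0, "y": 0, "z": -27, "roll": 0},
    {"grip": 1, "x": -20, "y": -2, "z": 0, "roll": 0}
  ]
}}

```text
clock: 8.88
tcp_pos: [0.4737, 0.1646, 0.1348]
orientation: [0.003, 0.631, 0.776, 0.005]
wrist_force: [1.1, 0.4, -3.3]
finger_gap: 0.0321
grip_force: 70.9
```

{"fn": "servo_tool", "kwargs": {
  "increments": [
    {"grip": 1, "x": -34, "y": -4.5, "z": 0, "roll": 0},
    {"grip": 1, "x": -36, "y": -4.5, "z": 0, "roll": 0},
    {"grip": 1, "x": -36, "y": -4.5, "z": 0, "roll": 0},
    {"grip": 1, "x": -36, "y": -4.5, "z": 0, "roll": 0},
    {"grip": 1, "x": -36, "y": -4.5, "z": 0, "roll": 0}
  ]
}}

```text
clock: 9.3
tcp_pos: [0.4833, -0.0185, 0.1289]
orientation: [0.001, 0.632, 0.775, 0.0]
wrist_force: [0.9, -0.5, -3.4]
finger_gap: 0.0321
grip_force: 70.8
```

{"fn": "servo_tool", "kwargs": {
  "increments": [
    {"grip": 1, "x": -36, "y": -4.5, "z": 0, "roll": 0},
    {"grip": 1, "x": -36, "y": -4.5, "z": 0, "roll": 0},
    {"grip": 1, "x": -25, "y": -3, "z": 0, "roll": 0},
    {"grip": 1, "x": -8, "y": -1, "z": 0, "roll": 3},
    {"grip": 1, "x": 0, "y": 0, "z": 0, "roll": 5}
  ]
}}

```text
clock: 9.72
tcp_pos: [0.4921, -0.1254, 0.1288]
orientation: [0.001, 0.688, 0.726, 0.0]
wrist_force: [-0.9, 0.6, -2.4]
finger_gap: 0.0321
grip_force: 70.8
```

{"fn": "servo_tool", "kwargs": {
  "increments": [
    {"grip": 1, "x": 0, "y": 0, "z": 0, "roll": 5},
    {"grip": 1, "x": 0, "y": 0, "z": 0, "roll": 4},
    {"grip": 1, "x": 0, "y": 0, "z": 0, "roll": 0},
    {"grip": 1, "x": 0, "y": 0, "z": 0, "roll": 0},
    {"grip": 1, "x": 0, "y": 0, "z": 0, "roll": 0}
  ]
}}

```text
clock: 10.13
tcp_pos: [0.4916, -0.1224, 0.1284]
orientation: [0.0, 0.739, 0.673, 0.0]
wrist_force: [0.1, 0.7, -2.5]
finger_gap: 0.0324
grip_force: 70.8
```

```bash
python3 - <<'E'
from h import *
go([.4911,-.123,.0318],84.4)
s=snap("scene","scene3"); t=snap("top","top3")
c=np.hstack([cv2.resize(s[185:285,200:310],None,fx=4,fy=4,interpolation=cv2.INTER_CUBIC),cv2.resize(t[205:305,305:395],None,fx=4,fy=4,interpolation=cv2.INTER_CUBIC)])
cv2.imwrite("pics/c3.png",c[:,:,::-1])
E
```

```text
t 10.13 tcp [ 0.4916 -0.1224  0.1284] head 84.62 zaxis [ 5.e-04 -3.e-04 -1.e+00] shift xyz mm [-0.6 -0.5 96.6] roll 0.22 F [ 0.1  0.7 -2.5] gap 0.0324 grip 71
```

View pics/c3.png

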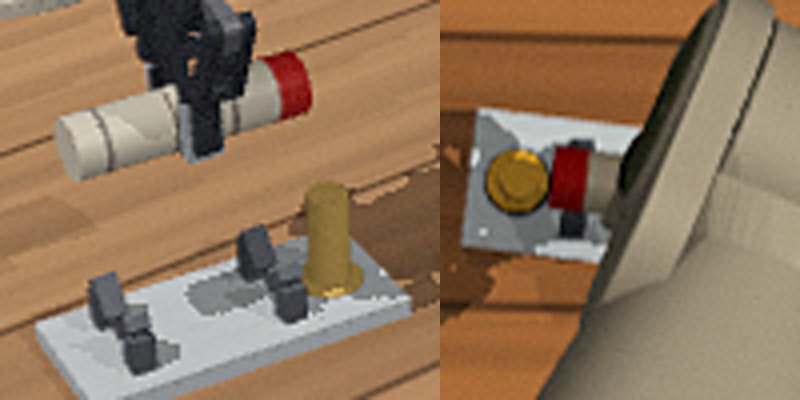

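```bash
python3 - <<'E'
from h import *
W=lambda X,Y,z:w("top",305+(X-440)/4-.4,205+Y/4-.4,z)
for z in(.130,.145,.16): print("red end",W(550,178,z))
print("stop top",W(519,179,.069),"flange",W(517,182,.012))
e=np.array([np.cos(np.radians(84.4)),np.sin(np.radians(84.4))])
# scene: predicted extents of the core's red end vs seen right edge
S=lambda X,Y:(200+X/4-.4,185+Y/4-.4)
for d in(0,.003,-.003):
  c=np.array([.4916,-.1224])+(.065+d)*e; n=np.array([-e[1],e[0]])
  r=np.array([p("scene",[*(c+.017*np.cos(a)*n),.1446+.017*np.sin(a)]) for a in np.linspace(0,6.28,60)])
  print(d,"pred u max %.1f v %.1f %.1f"%(r[:,0].max(),r[:,1].min(),r[:,1].max()),"seen",S(311,52))
  c=np.array([.4916,-.1224])+(-.065+d)*e
  r=np.array([p("scene",[*(c+.017*np.cos(a)*n),.1446+.017*np.sin(a)]) for a in np.linspace(0,6.28,60)])
  print("  tail u min %.1f vmax %.1f"%(r[:,0].min(),r[:,1].max()),"seen",S(54,179))
E
```

```text
red end [ 0.49848749 -0.05686675  0.13      ]
red end [ 0.49802917 -0.05624358  0.145     ]
red end [ 0.49757084 -0.05562041  0.16      ]
stop top [ 0.49937702 -0.04141979  0.069     ] flange [ 0.49922602 -0.04178134  0.012     ]
0 pred u max 277.6 v 196.5 212.0 seen (277.35, 197.6)
  tail u min 213.3 vmax 229.2 seen (213.1, 229.35)
0.003 pred u max 278.8 v 196.1 211.7 seen (277.35, 197.6)
  tail u min 214.7 vmax 228.8 seen (213.1, 229.35)
-0.003 pred u max 276.3 v 196.9 212.4 seen (277.35, 197.6)
  tail u min 212.0 vmax 229.6 seen (213.1, 229.35)
```

Both views agree: the red end is about 3.5 mm short of the post. Lowering it with a 0.6 mm back-off.

{"fn": "servo_tool", "kwargs": {
  "increments": [
    {"grip": 1, "x": -0.6, "y": -0.3, "z": 20, "roll": 0.2},
    {"grip": 1, "x": 0, "y": 0, "z": 30, "roll": 0},
    {"grip": 1, "x": 0, "y": 0, "z": 22, "roll": 0},
    {"grip": 1, "x": 0, "y": 0, "z": 12, "roll": 0},
    {"grip": 1, "x": 0, "y": 0, "z": 6, "roll": 0}
  ]
}}

```text
clock: 10.65
tcp_pos: [0.4897, -0.1223, 0.036]
orientation: [-0.002, 0.741, 0.672, -0.001]
wrist_force: [-0.7, 0.7, -3.6]
finger_gap: 0.0319
grip_force: 70.7
```

{"fn": "servo_tool", "kwargs": {
  "increments": [
    {"grip": 1, "x": 0, "y": 0, "z": 3, "roll": 0},
    {"grip": 1, "x": 0, "y": 0, "z": 1, "roll": 0},
    {"grip": 1, "x": 0, "y": 0, "z": 0, "roll": 0},
    {"grip": 1, "x": 0, "y": 0, "z": 0, "roll": 0}
  ]
}}

```text
clock: 10.98
tcp_pos: [0.4921, -0.1234, 0.0351]
orientation: [0.001, 0.741, 0.671, 0.0]
wrist_force: [0.6, 0.4, -2.7]
finger_gap: 0.0322
grip_force: 70.7
```

{"fn": "servo_tool", "kwargs": {
  "increments": [
    {"grip": 1, "x": 0, "y": 0, "z": 1.5, "roll": 0},
    {"grip": 1, "x": 0, "y": 0, "z": 0, "roll": 0},
    {"grip": 1, "x": 0, "y": 0, "z": 0, "roll": 0}
  ]
}}

```text
clock: 11.23
tcp_pos: [0.492, -0.1235, 0.034]
orientation: [0.001, 0.741, 0.671, 0.0]
wrist_force: [-2.2, -0.2, 4.9]
finger_gap: 0.0321
grip_force: 71.3
```

{"fn": "servo_tool", "kwargs": {
  "increments": [
    {"grip": 1, "x": 0, "y": 0, "z": 1, "roll": 0},
    {"grip": 1, "x": 0, "y": 0, "z": 0, "roll": 0},
    {"grip": 1, "x": 0, "y": 0, "z": 0, "roll": 0}
  ]
}}

```text
clock: 11.48
tcp_pos: [0.4921, -0.1235, 0.0338]
orientation: [0.001, 0.741, 0.671, 0.0]
wrist_force: [-4.8, 1.1, 14.8]
finger_gap: 0.0319
grip_force: 72.6
```

```bash
python3 -c "
from h import *
go([.4911,-.123,.0318],84.4)"
```

```text
t 11.48 tcp [ 0.4921 -0.1235  0.0338] head 84.32 zaxis [ 0.0025 -0.0014 -1.    ] shift xyz mm [ 0.4 -1.   2. ] roll -0.08 F [-4.8  1.1 14.8] gap 0.0319 grip 73
```

Contact is 2 mm higher than expected with a side force of −5 N, so the core may be on one flank only. Easing the tool towards −x by small amounts to test.

{"fn": "servo_tool", "kwargs": {
  "increments": [
    {"grip": 1, "x": 0, "y": -0.6, "z": 0, "roll": 0},
    {"grip": 1, "x": 0, "y": 0, "z": 0, "roll": 0},
    {"grip": 1, "x": 0, "y": 0, "z": 0, "roll": 0}
  ]
}}

```text
clock: 11.73
tcp_pos: [0.4914, -0.1234, 0.0332]
orientation: [0.001, 0.741, 0.671, 0.0]
wrist_force: [-2.5, 0.5, 8.8]
finger_gap: 0.0321
grip_force: 71.5
```

{"fn": "servo_tool", "kwargs": {
  "increments": [
    {"grip": 1, "x": 0, "y": -0.6, "z": 0, "roll": 0},
    {"grip": 1, "x": 0, "y": 0, "z": 0, "roll": 0},
    {"grip": 1, "x": 0, "y": 0, "z": 0, "roll": 0}
  ]
}}

```text
clock: 11.98
tcp_pos: [0.4903, -0.1232, 0.0322]
orientation: [0.001, 0.741, 0.671, 0.0]
wrist_force: [-2.9, 0.9, 5.4]
finger_gap: 0.032
grip_force: 71.2
```

```bash
python3 -c "
from h import *
go([.4911,-.123,.0318],84.4);print(env.get_state()['ft_torque'])"
```

```text
t 11.98 tcp [ 0.4903 -0.1232  0.0322] head 84.31 zaxis [ 8.e-04 -7.e-04 -1.e+00] shift xyz mm [0.2 0.8 0.4] roll -0.09 F [-2.9  0.9  5.4] gap 0.0320 grip 71
[0.00533731 0.36670237 0.00309728]
```

It slides down at 45°, so it was on one flank. Continuing.

{"fn": "servo_tool", "kwargs": {
  "increments": [
    {"grip": 1, "x": 0, "y": -0.6, "z": 0.3, "roll": 0},
    {"grip": 1, "x": 0, "y": 0, "z": 0, "roll": 0},
    {"grip": 1, "x": 0, "y": 0, "z": 0, "roll": 0}
  ]
}}

```text
clock: 12.23
tcp_pos: [0.49, -0.1232, 0.0319]
orientation: [0.001, 0.741, 0.671, 0.0]
wrist_force: [-1.4, 0.1, 6.1]
finger_gap: 0.0323
grip_force: 71.5
```

{"fn": "servo_tool", "kwargs": {
  "increments": [
    {"grip": 1, "x": 0, "y": -0.6, "z": 0.3, "roll": 0},
    {"grip": 1, "x": 0, "y": 0, "z": 0, "roll": 0},
    {"grip": 1, "x": 0, "y": 0, "z": 0, "roll": 0}
  ]
}}

```text
clock: 12.48
tcp_pos: [0.4899, -0.1232, 0.0318]
orientation: [0.001, 0.741, 0.671, 0.001]
wrist_force: [-0.4, 0.3, 7.0]
finger_gap: 0.0321
grip_force: 71.6
```

Now it bears on both flanks: x has stopped, z is at the predicted 0.0318 and the side force is near 0. Pressing.

{"fn": "servo_tool", "kwargs": {
  "increments": [
    {"grip": 1, "x": 0, "y": -0.1, "z": 0.8, "roll": 0},
    {"grip": 1, "x": 0, "y": 0, "z": 0, "roll": 0},
    {"grip": 1, "x": 0, "y": 0, "z": 0, "roll": 0},
    {"grip": 1, "x": 0, "y": 0, "z": 0, "roll": 0},
    {"grip": 1, "x": 0, "y": 0, "z": 0, "roll": 0}
  ]
}}

```text
clock: 12.9
tcp_pos: [0.4899, -0.1232, 0.0317]
orientation: [0.001, 0.741, 0.671, 0.001]
wrist_force: [-2.7, 1.7, 13.8]
finger_gap: 0.0321
grip_force: 72.6
```

```bash
python3 - <<'E'
from h import *
go([.4900,-.123,.0318],84.4)
F=[]
for i in range(3):
    s=snap("scene","scene4"); F.append(env.get_state()["wrist_force"].round(1))
t=snap("top","top4"); print(F,env.get_state()["ft_torque"])
c=np.hstack([cv2.resize(s[185:285,200:310],None,fx=4,fy=4,interpolation=cv2.INTER_CUBIC),cv2.resize(t[205:305,305:395],None,fx=4,fy=4,interpolation=cv2.INTER_CUBIC)])
cv2.imwrite("pics/c4.png",c[:,:,::-1])
E
```

```text
t 12.90 tcp [ 0.4899 -0.1232  0.0317] head 84.31 zaxis [ 2.8e-03 -9.0e-04 -1.0e+00] shift xyz mm [ 0.2  0.1 -0.1] roll -0.09 F [-2.7  1.7 13.8] gap 0.0321 grip 73
[array([-2.9,  0.3, 14.1]), array([-2.7,  2. , 12.4]), array([-2.4,  1.6, 12.8])] [ 0.24195281  0.50770219 -0.06759981]
```

View pics/c4.png

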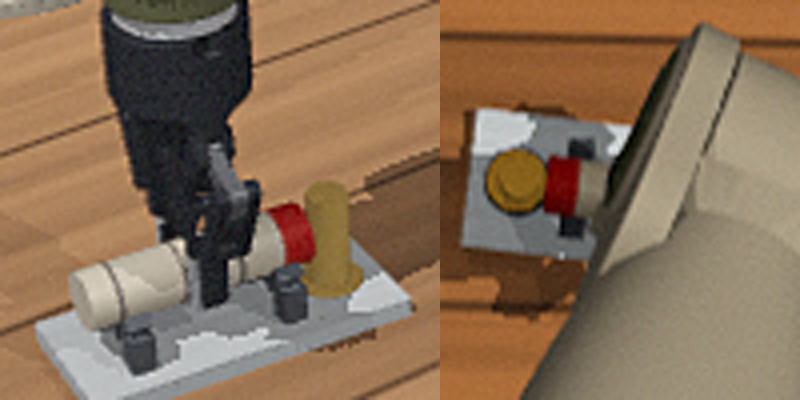

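The core lies in the V with the red end just short of the upright stop (top crop: post edge at about 540, red end at 547). I'll trim the force slightly.

{"fn": "servo_tool", "kwargs": {
  "increments": [
    {"grip": 1, "x": 0, "y": -0.4, "z": 0.2, "roll": 0},
    {"grip": 1, "x": 0, "y": 0, "z": 0, "roll": 0},
    {"grip": 1, "x": 0, "y": 0, "z": 0, "roll": 0},
    {"grip": 1, "x": 0, "y": 0, "z": 0, "roll": 0},
    {"grip": 1, "x": 0, "y": 0, "z": 0, "roll": 0}
  ]
}}

```text
clock: 13.52
tcp_pos: [0.49, -0.1231, 0.0318]
orientation: [0.002, 0.741, 0.671, 0.001]
wrist_force: [-1.9, 0.9, 14.1]
finger_gap: 0.0319
grip_force: 72.5
```

```bash
python3 - <<'E'
from h import *
for i in range(6):
    env.read_camera("top"); s=env.get_state(); print(s["wrist_force"].round(1),s["ft_torque"].round(2),s["tcp_pos"].round(4))
W=lambda X,Y,z:w("top",305+(X-440)/4-.4,205+Y/4-.4,z)
print("red end",W(547,184,.048),"post",W(519,180,.069))
E
```

```text
[-2.2  0.9 12.3] [ 0.26  0.39 -0.05] [ 0.49   -0.1232  0.0318]
[-2.   1.6 13.6] [ 0.34  0.39 -0.09] [ 0.49   -0.1231  0.0318]
[-2.8  1.9 13.9] [ 0.29  0.37 -0.1 ] [ 0.49   -0.1232  0.0318]
[-1.5  2.  13. ] [ 0.3   0.37 -0.05] [ 0.49   -0.1232  0.0318]
[-1.   1.1 13.5] [ 0.29  0.36 -0.09] [ 0.49   -0.1232  0.0318]
[-2.   1.4 13.9] [ 0.28  0.42 -0.12] [ 0.49   -0.1232  0.0318]
red end [ 0.49741303 -0.05857311  0.048     ] post [ 0.49879674 -0.04143179  0.069     ]
```

{"fn": "servo_tool", "kwargs": {
  "increments": [
    {"grip": 1, "x": 0, "y": -0.1, "z": 0.1, "roll": 0},
    {"grip": 1, "x": 0, "y": 0, "z": 0, "roll": 0},
    {"grip": 1, "x": 0, "y": 0, "z": 0, "roll": 0},
    {"grip": 1, "x": 0, "y": 0, "z": 0, "roll": 0}
  ]
}}

```text
clock: 14.15
tcp_pos: [0.49, -0.1232, 0.0318]
orientation: [0.002, 0.741, 0.671, 0.001]
wrist_force: [-1.7, 1.3, 14.1]
finger_gap: 0.0323
grip_force: 72.5
```

```bash
python3 -c "
from h import *
print(env.get_state()['wrist_force']); print(env.hand_in())"
```

```text
[-1.72465421  1.28940268 14.1407095 ]
the job is handed in; nothing more can be done
None
```

Handed in at about 14 s: the stop stands released in the pocket, and the pale core lies in the V, red end about 4–5 mm from the post, held pressed at about 14 N on both flanks.

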